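Free the red plug from the spray bench's air coupler

TASK

The air outlet with the red plug is wanted for the glaze spray gun: pull the spring sleeve of its quick coupler right back and keep it there for a moment until the red plug has dropped out into the tray below, then let go of the sleeve while it is still back, so that it snaps fully forward by itself. Leave the red plug lying in that tray, leave the blue outlet's sleeve and plug as they are, and do not knock the ink pot, cup or vase about.

Things in the scene. Friction and masses are not known exactly. Their poses are not given: they have to be found in the camera images.
- red_outlet: fixed air outlet whose coupler holds the red plug, on a 240 x 100 mm plate. Origin on the bench below the sleeve's resting front face; x: the way the mouth looks (level), z up. Coupler axis 75 mm above the bench. Behind it a block (x -98 to -58 mm, 60 mm wide) with gauge, 117 mm tall. Below the mouth a black open tray: x -36 to 142 mm, 100 mm wide, 4 mm walls, rim 36 mm high.
- red_sleeve (a joint): how far that sleeve is pulled back, m: 0 fully forward (rest), 0.020 at the rear stop; it slides along the outlet's -x. The spring pushes forward, 5 N at rest to 9 N at the stop, damped 35 N per m/s. The sleeve closes a brass claw nose, open below, in which the plug's head lies; pulled back about 15 mm or more, the plug drops out by its weight. Let go, it runs home in about 0.1 s.
- red_flange (a point): centre of the sleeve's front face, on the coupler's axis; moves with the sleeve; x forward out of the mouth, z up. Steel sleeve 40 mm in diameter and long; its front 8 mm is a 54 mm flange. Hook it with a fingertip against its flat front face, 14 to 27 mm above the axis: there only air stands before it (plug reaches 9 mm, fixed nose 12 mm above the axis).
- red_plug: loose blanking plug, 35 g, 38 mm long: steel head 18 mm in diameter, 8 mm long, then a neck 7 mm in diameter, 6 mm long, then a red knob 18 mm in diameter, 24 mm long, that stands out of the mouth. Origin on its axis where neck meets knob; x along the axis towards the knob's end. At the start it is locked in the red outlet's coupler.
- blue_outlet: fixed air outlet whose coupler holds the blue plug, on a 240 x 100 mm plate. Origin on the bench below the sleeve's resting front face; x: the way the mouth looks (level), z up. Coupler axis 75 mm above the bench. Behind it a block (x -98 to -58 mm, 60 mm wide) with gauge, 117 mm tall. Below the mouth a black open tray: x -36 to 142 mm, 100 mm wide, 4 mm walls, rim 36 mm high.
- blue_sleeve (a joint): how far the blue outlet's sleeve is pulled back, m (built like the red one); leave it at 0.
- blue_plug: the same kind of plug with a blue knob, locked in the blue outlet's coupler.
- ink_pot: small brown glass ink pot with a black lid, 44 mm in diameter, 60 mm tall; origin under its centre
- cup: terracotta cup, 80 mm in diameter, 70 mm tall; origin under its centre
- vase: closed blue vase, 90 mm in diameter, 130 mm tall; origin under its centre

How it is judged:
By the outcome, as a careful person would: the job done as asked, in the order asked, and still so for the second after the job is handed in, with the robot touching nothing.
It also fails if it takes over 32 s, if anything falls off the work surface, if the arm or the gripper's body presses on something with over 40 N, if the wrist force passes 120 N, or if a joint passes its speed limit or range.

ROBOT

A 6-joint arm with a two-finger parallel gripper is mounted at the origin on the work surface. World frame = base frame: x ahead of the robot, y to its left, z up, the work surface at z = 0. Lengths are in m, angles in degrees, forces in N, time in s.
With the tool pointing down it reaches from about 0.35 to 0.925 m from the base axis. Payload 6.4 kg.
Tool frame: the origin (TCP) lies on the front face of the gripper's body, between the roots of the fingers; the fingertips stand 97 mm ahead of it and the grasp point (between the pads) lies 78 mm ahead of it (hold_point_z is the distance from the TCP to the grasp point, in m); z points along the fingers, y is the direction in which the jaws open and shut (so a half turn about z gives the same grasp; the last joint's range is limited). The gripper opens to 94 mm and grips with 3 to 60 N. Pads are 16 mm wide; open, the fingers measure 119 mm over their backs; the gripper's body (75 mm by 177 mm) begins 78 mm behind the grasp point.
Start: joints at [61.415, 14.043, 89.255, -0, 76.702, -9.975], TCP at [0.207, 0.616, 0.303] pointing down, gripper open.
Joint ranges: [-179.41, 179.41], [-58.25, 129.5], [7.25, 145.43], [-54.29, 234.29], [11.92, 165.04], [-157.13, 157.13]. Speed limits (degrees/s): [147.25, 147.25, 180, 180, 180, 180].

INTERFACE

Orientations are given as a 3x3 rotation matrix whose columns are the frame's x, y, z axes.
In Python, from workcell import * gives the robot as it stands. The module is installed in compiled form; this text tells all that it offers.
- The arm moves only by the tool apply_moves, never from a script. Its argument "commands" is a list of rows, each an object with "delta_pos": the shift along the tool's x, y, z in mm, a list of three; "rotation": the turn, a rotation vector about the tool's x, y, z in degrees, a list of three; "hand": the opening in per cent of the stroke, from 0 (shut) to 100 (fully open). In form: [{"delta_pos": [dx, dy, dz], "rotation": [ax, ay, az], "hand": hand}, ...]. A call has exactly 5 rows; each row shifts and turns the commanded pose from where the row before left it, along the tool's axes as they then stand; what a row does not reach is not made up. A row lasts 1/12 s, in which the tool goes at most 41.7 mm and 7.16 degrees, less where a joint would pass 70% of its speed; a pose out of reach is approached as far as the arm can. A call is refused whole if a number of a shift passes 41.7 or a number of a turn 7.16, either way. A call with a gripper value outside its range is refused whole. The fingers move at their own pace and stop on an object; the grip force is fixed at half the most. Time passes only in rows, so rows that do not move let the fingers close, or fill a call up. It gives the time, the measured TCP pose, the force and the opening at its end, in the units of the state.
- observe(): the state, without advancing time (a new reading comes with each control period).
- read_camera(name): name is "scene" or "side" or "wrist"; returns a dict with "pixels" (384x512x3 uint8, red, green, blue), "vertical_fov" (degrees; the focal length in pixels is half the picture's height over the tangent of half this angle, whatever the lens; pixels are square), "cx", "cy" (the principal point, pixels), "D" ([k1, k2, p1, p2, k3] as OpenCV has them; the pictures are not rectified), "rvec" (rotation vector, rad) and "tvec" (3), from world to camera coordinates, as OpenCV has them. Camera axes: x right, y down, z forward; pixel columns grow to the right and rows downward; lengths in m; the calibration is good to about 2 mm. A picture is of the moment at which its call begins. There is no depth.
- hand_in(): hands the job in, once; it reports no verdict.
The state is a dict: "t": time; "joints": joint angles; "qd": joint speeds; "effort": joint torques, N m; "ee_pos": TCP position; "tcp_rot": TCP orientation; "force": force on the tool from outside, world axes, zero at the start; "ft_torque": the same for the moment, N m; "gripper_width": finger opening in m.
Only numpy, scipy, OpenCV 4.12 (cv2) and the standard library are available. Lean on these libraries where they do the work, as an engineer would, in place of code of your own. Each camera call takes 0.05 s, during which the arm holds its last target. There are 200 camera calls.

## Working session

There is one attempt and no reset: what is moved stays moved. The work goes in short steps, Python scripts to look and compute and a tool call to move; the robot and the scene stay as the last step left them, time stands still between calls to the robot, and variables do not carry over. Pictures are saved under pics/ and viewed, on a budget of 10 in all, crops included, one or two more only if the job needs it, and the job is handed in when it is done.

Besides the shell and the picture viewer there is one more tool, called after "Request:" as name(argument=value, ...), one argument or row to a line, values as JSON. apply_moves: Moves the arm, as the interface text tells. Its arguments: {"type":"object","properties":{"commands":{"type":"array","items":{"type":"object","properties":{"delta_pos":{"type":"array","items":{"type":"number"}},"rotation":{"type":"array","items":{"type":"number"}},"hand":{"type":"number"}}}}},"required":["commands"]}

```bash
mkdir -p pics; cat > h.py <<'E'
from workcell import *
import numpy as np, cv2, pickle
def snap(n,tag):
    c=read_camera(n); cv2.imwrite(f'pics/{tag}.png',c['pixels'][:,:,::-1]); pickle.dump(c,open(f'{tag}.pkl','wb')); return c
def K(c):
    h=c['pixels'].shape[0]; f=h/2/np.tan(np.radians(c['vertical_fov'])/2)
    return np.array([[f,0,c['cx']],[0,f,c['cy']],[0,0,1.]])
def ray(c,uv):
    p=cv2.undistortPoints(np.array([[uv]],float),K(c),np.array(c['D'],float))[0,0]
    R=cv2.Rodrigues(np.array(c['rvec'],float))[0]; t=np.array(c['tvec'],float).ravel()
    d=R.T@np.array([p[0],p[1],1]); return -R.T@t, d/np.linalg.norm(d)
def atz(c,uv,z):
    o,d=ray(c,uv); return o+d*(z-o[2])/d[2]
def tri(*cu):
    A=0;b=0
    for c,uv in cu:
        o,d=ray(c,uv); P=np.eye(3)-np.outer(d,d); A=A+P; b=b+P@o
    x=np.linalg.solve(A,b); return x,[np.linalg.norm((np.eye(3)-np.outer(ray(c,u)[1],ray(c,u)[1]))@(x-ray(c,u)[0])) for c,u in cu]
def proj(c,X):
    return cv2.projectPoints(np.array(X,float).reshape(-1,1,3),np.array(c['rvec'],float),np.array(c['tvec'],float),K(c),np.array(c['D'],float))[0][:,0]
E
python3 - <<'E'
from h import *
for n in ['scene','side']:
    c=snap(n,n+'0'); print(n,ray(c,(256,192)))
a=cv2.imread('pics/scene0.png');b=cv2.imread('pics/side0.png')
cv2.imwrite('pics/s0.png',cv2.resize(a,(800,600),interpolation=cv2.INTER_CUBIC));cv2.imwrite('pics/d0.png',cv2.resize(b,(800,600),interpolation=cv2.INTER_CUBIC))
print(observe())
E
```

```text
scene (array([ 1.38075886, -0.69643555,  0.91274821]), array([-0.62263558,  0.49693534, -0.60446687]))
side (array([ 0.16817914, -0.70195012,  0.70858027]), array([ 0.33783255,  0.68565421, -0.64478482]))
{'t': 0.1, 'joints': array([ 6.14154630e+01,  1.40782398e+01,  8.93151848e+01, -1.53242421e-03,
        7.67009959e+01, -9.97410134e+00]), 'qd': array([ 0.01815543, -0.17795221, -0.22939427,  0.0403122 , -0.02064308,
        0.05843208]), 'effort': array([ 3.91737058e-04, -4.16910911e+01, -3.15527022e+01,  6.87830360e-02,
        3.09585244e-02, -6.59813418e-05]), 'ee_pos': array([0.20724867, 0.61569611, 0.3017021 ]), 'tcp_rot': array([[-9.47712171e-01,  3.19125453e-01, -7.65612278e-04],
       [ 3.19126265e-01,  9.47711083e-01, -1.45953578e-03],
       [ 2.59804224e-04, -1.62754681e-03, -9.99998642e-01]]), 'force': array([-0.01716545,  0.00307558,  0.02270232]), 'ft_torque': array([-0.01933588,  0.0377293 , -0.00622521]), 'gripper_width': 0.09376291686686662}
```

View pics/s0.png

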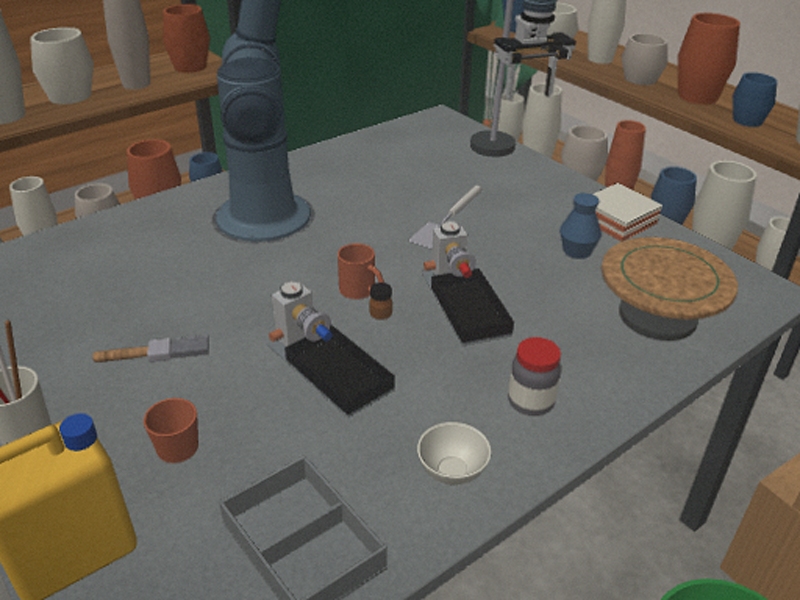

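View pics/d0.png

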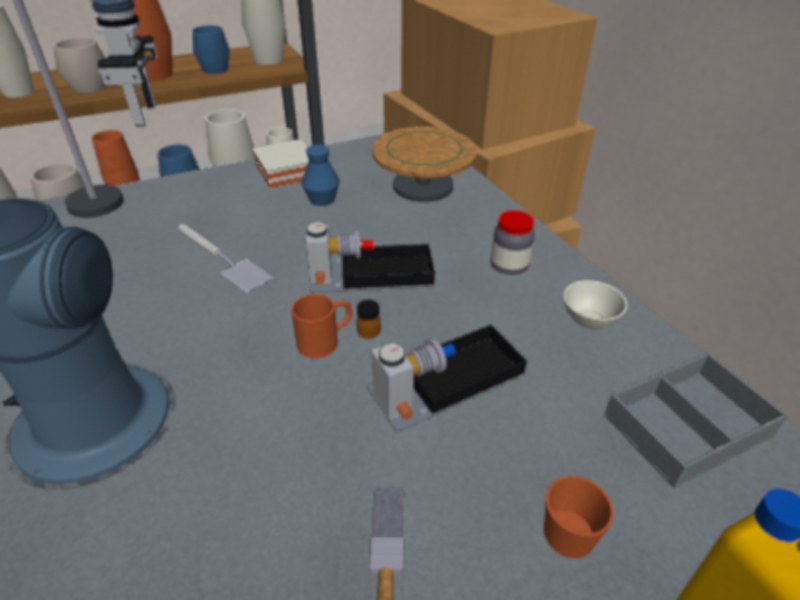

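The red outlet is at scene (455,265) and side (340,250) at 800 px scale. The ink pot and cup are on its robot/right side, and the vase is farther left. I'll enlarge both views.

```bash
python3 - <<'E'
from h import *
a=cv2.imread('pics/scene0.png')[135:225,268:334];b=cv2.imread('pics/side0.png')[135:190,190:285]
A=cv2.resize(a,None,fx=6,fy=6,interpolation=cv2.INTER_CUBIC);B=cv2.resize(b,None,fx=4,fy=4,interpolation=cv2.INTER_CUBIC)
o=np.zeros((540,396+380,3),np.uint8);o[:540,:396]=A;o[:220,396:]=B;cv2.imwrite('pics/c1.png',o)
E
```

```text
(no output)
```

View pics/c1.png

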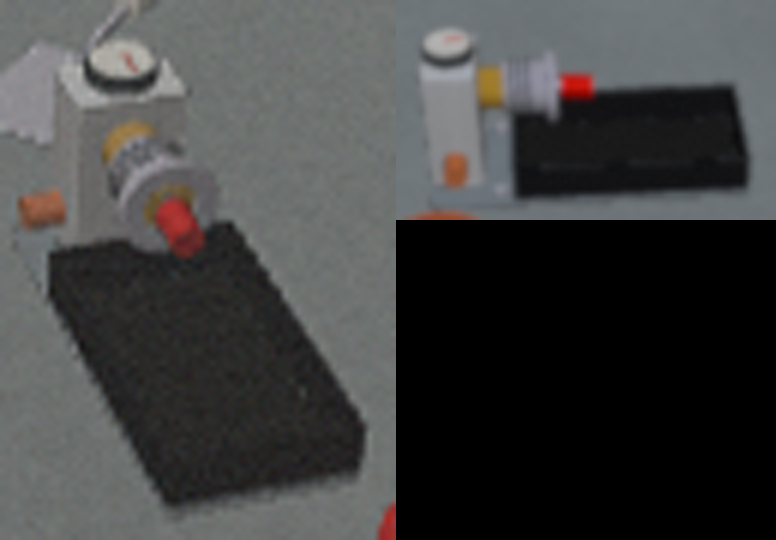

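```bash
cat > fit.py <<'E'
from h import *
from scipy.optimize import least_squares
S=pickle.load(open('scene0.pkl','rb'));D=pickle.load(open('side0.pkl','rb'))
s=lambda x,y:(268+x/6-.4,135+y/6-.4); d=lambda x,y:(190+(x-396)/4-.4,135+y/4-.4)
obs=[(S,s(170,205),(0,0,75)),(S,s(172,503),(142,-50,0)),(S,s(358,470),(142,50,0)),(S,s(365,428),(142,50,36)),(S,s(50,255),(-36,-50,36)),(S,s(233,222),(-36,50,36)),
(D,d(557,86),(0,0,75)),(D,d(735,87),(142,50,36)),(D,d(747,153),(142,-50,36)),(D,d(746,187),(142,-50,0)),(D,d(517,196),(-36,-50,0)),(D,d(517,157),(-36,-50,36))]
def W(p,q):
    c,n=np.cos(p[2]),np.sin(p[2]); q=np.array(q,float)/1000
    return np.array([p[0]+c*q[0]-n*q[1],p[1]+n*q[0]+c*q[1],q[2]])
def res(p): return np.concatenate([proj(c,W(p,q))[0]-u for c,u,q in obs])
x0=atz(S,obs[0][1],.075)
r=least_squares(res,[x0[0],x0[1],0],loss='soft_l1')
p=r.x
if __name__=='__main__':
    print(x0,p[:2],np.degrees(p[2]));print(res(p).reshape(-1,2).round(1));print('tri',tri((S,obs[0][1]),(D,obs[6][1])))
    for n,c,u,z in [('vase',S,(580,250),.0),('ink',S,(381,312),0),('cupmug',S,(356,290),0)]: print(n,atz(c,(u[0]*.64,u[1]*.64),z))
    print(W(p,(0,0,75)))
E
python3 fit.py
```

```text
[0.49914367 0.15897633 0.075     ] [0.50246179 0.15792116] -21.13664106669187
[[ 0.5  0.6]
 [-0.4  2.7]
 [ 0.9  2. ]
 [ 1.  -0.7]
 [ 0.3 -1.2]
 [ 0.1 -0.7]
 [-0.2 -0.3]
 [-0.4 -1.2]
 [ 0.7  1.1]
 [ 0.4  2. ]
 [-0.7  2.6]
 [-1.4  2.9]]
tri (array([0.50189985, 0.15577106, 0.07665509]), [np.float64(0.0010745722456431954), np.float64(0.0010745722456432037)])
vase [0.5342896 0.475691  0.       ]
ink [0.44860636 0.00149186 0.        ]
cupmug [0.36207847 0.00439998 0.        ]
[0.50246179 0.15792116 0.075     ]
```

```bash
python3 - <<'E'
from fit import *
print('pole base',atz(S,(493*.64,143*.64),0.01),atz(D,(94*.64,200*.64),.01))
print('pole up',tri((S,(500*.64,60*.64)),(D,(60*.64,110*.64))))
R=observe()['tcp_rot'];t=observe()['ee_pos']
T=W(p,(45,0,0));T[2]=.30;print(T,R.T@(T-t)*1000)
E
```

```text
pole base [0.05347493 0.67196611 0.01      ] [0.05097898 0.67160065 0.01      ]
pole up (array([0.05145792, 0.67126128, 0.23068317]), [np.float64(0.00666204301616552), np.float64(0.0066620430161654955)])
[0.54443433 0.14169446 0.3       ] [-470.82177281 -341.60932425    2.13576813]
```

Request:
apply_moves(
  commands=[
    {"delta_pos": [-31.4,-22.8,0],"rotation": [0,0,0],"hand": 0},
    {"delta_pos": [-31.4,-22.8,0],"rotation": [0,0,0],"hand": 0},
    {"delta_pos": [-31.4,-22.8,0],"rotation": [0,0,0],"hand": 0},
    {"delta_pos": [-31.4,-22.8,0],"rotation": [0,0,0],"hand": 0},
    {"delta_pos": [-31.4,-22.8,0],"rotation": [0,0,0],"hand": 0},
  ],
)

```text
t: 0.52
ee_pos: [0.3202, 0.4562, 0.3021]
tcp_rot: [[-0.948, 0.319, -0.001], [0.319, 0.948, -0.001], [0.0, -0.001, -1.0]]
force: [0.4, -0.9, 0.8]
gripper_width: 0.0641
```

Request:
apply_moves(
  commands=[
    {"delta_pos": [-31.4,-22.8,0],"rotation": [0,0,0],"hand": 0},
    {"delta_pos": [-31.4,-22.8,0],"rotation": [0,0,0],"hand": 0},
    {"delta_pos": [-31.4,-22.8,0],"rotation": [0,0,0],"hand": 0},
    {"delta_pos": [-31.4,-22.8,0],"rotation": [0,0,0],"hand": 0},
    {"delta_pos": [-31.4,-22.8,0],"rotation": [0,0,0],"hand": 0},
  ],
)

```text
t: 0.93
ee_pos: [0.4327, 0.298, 0.3024]
tcp_rot: [[-0.948, 0.319, -0.0], [0.319, 0.948, -0.0], [0.0, -0.0, -1.0]]
force: [0.7, 0.4, 0.0]
gripper_width: 0.0311
```

Request:
apply_moves(
  commands=[
    {"delta_pos": [-31.4,-22.8,0],"rotation": [0,0,0],"hand": 0},
    {"delta_pos": [-31.4,-22.8,0],"rotation": [0,0,0],"hand": 0},
    {"delta_pos": [-31.4,-22.8,0],"rotation": [0,0,0],"hand": 0},
    {"delta_pos": [-31.4,-22.8,0],"rotation": [0,0,0],"hand": 0},
    {"delta_pos": [-31.4,-22.8,0],"rotation": [0,0,2.5],"hand": 0},
  ],
)

```text
t: 1.35
ee_pos: [0.5452, 0.1398, 0.3023]
tcp_rot: [[-0.933, 0.361, -0.001], [0.361, 0.933, 0.0], [0.001, -0.0, -1.0]]
force: [0.2, -0.6, 0.2]
gripper_width: 0.0006
```

```bash
python3 - <<'E'
from h import *
c=snap('wrist','w1');print(ray(c,(256,192)))
cv2.imwrite('pics/w1b.png',cv2.resize(c['pixels'][:,:,::-1],(800,600),interpolation=cv2.INTER_CUBIC))
o=observe();print(o['t'],o['ee_pos'],o['tcp_rot'],o['force'],o['gripper_width'])
E
```

```text
(array([0.46974467, 0.16983334, 0.38466336]), array([ 0.25537687, -0.101058  , -0.9615456 ]))
1.4 [0.54844651 0.13501648 0.30248781] [[-0.92975073  0.36818411  0.00201204]
 [ 0.36817718  0.92975036 -0.00313593]
 [-0.0030253  -0.00217485 -0.99999306]] [ 1.27911429 -5.87915683  0.94478885] 0.0005053099082239605
```

View pics/w1b.png

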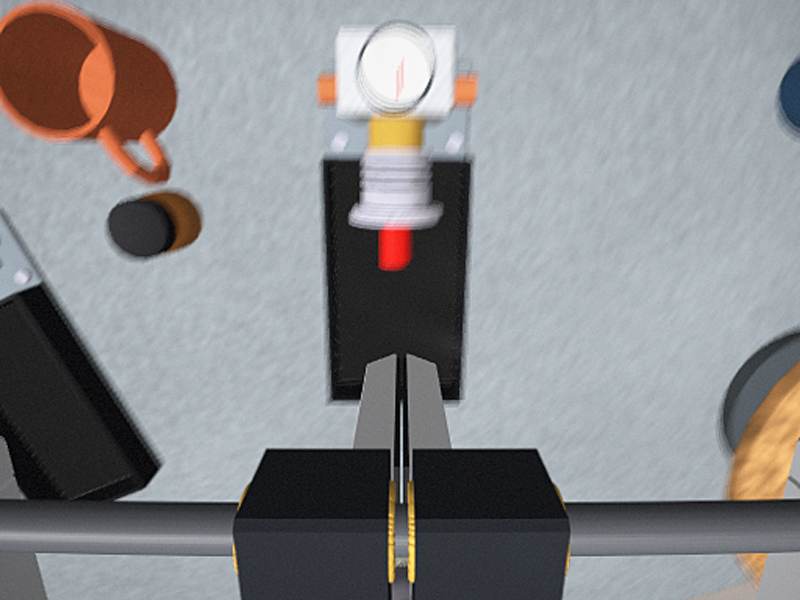

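Mouth, red knob and tray are lined up with the tool. The flange is around (395,225) and the ink pot and mug lie well off to the left. The picture is motion-blurred, so I'll take it again at rest, cropped.

```bash
python3 - <<'E'
from h import *
c=snap('wrist','w2')
cv2.imwrite('pics/w2c.png',cv2.resize(c['pixels'][60:260,190:320,::-1],None,fx=3,fy=3,interpolation=cv2.INTER_CUBIC))
o=observe();print(o['t'],o['ee_pos'],o['tcp_rot'],o['force'])
E
```

```text
1.45 [0.54677459 0.13765532 0.30233766] [[-9.30519149e-01  3.66243197e-01  1.85103467e-04]
 [ 3.66242854e-01  9.30518777e-01 -9.88260911e-04]
 [-5.34186087e-04 -8.51802880e-04 -9.99999495e-01]] [-0.90813089 -0.25342961  0.0087585 ]
```

View pics/w2c.png

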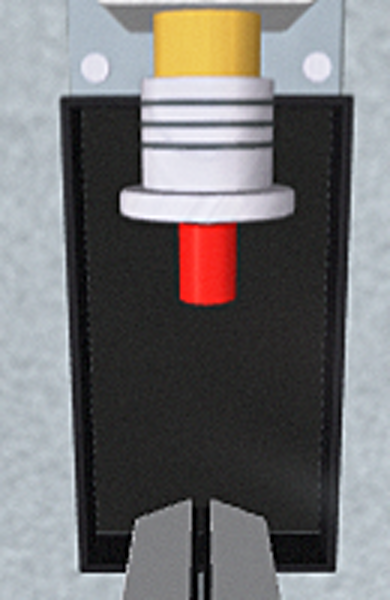

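```bash
python3 - <<'E'
from h import *
c=pickle.load(open('w2.pkl','rb'));f=lambda x,y:(190+x/3-.3,60+y/3-.3)
P=lambda x,y,z:atz(c,f(x,y),z)
top=P(207,223,.102);L=P(120,211,.075);Rr=P(295,211,.075);rl=P(62,97,.036);rr=P(353,97,.036);fl=P(80,571,.036);fr=P(337,571,.036)
for n,v in zip(['top','mid','L','R','rl','rr','fl','fr'],[top,(L+Rr)/2,L,Rr,rl,rr,fl,fr]):print(n,v.round(4))
print(np.linalg.norm(L-Rr),np.linalg.norm(rl-rr),np.linalg.norm(rl-fl))
ax=(fl+fr-rl-rr)/2;y=np.arctan2(ax[1],ax[0]);d=ax/np.linalg.norm(ax);lat=rr-rl;print('yaw',np.degrees(y),np.degrees(np.arctan2(-lat[0],lat[1])))
print('origin from tray',(rl+rr)/2+.036*d)
s=observe();R=s['tcp_rot']
for t in (top,(L+Rr)/2,(rl+rr)/2+.036*d,(fl+fr)/2-.142*d): print((R.T@(t-s['ee_pos'])*1000).round(1))
E
```

```text
top [0.5016 0.1558 0.102 ]
mid [0.501  0.1564 0.075 ]
L [0.491  0.1311 0.075 ]
R [0.511  0.1816 0.075 ]
rl [0.4507 0.1233 0.036 ]
rr [0.4871 0.2151 0.036 ]
fl [0.6148 0.0584 0.036 ]
fr [0.6516 0.1514 0.036 ]
0.05430928970461761 0.09871531570258671 0.17649359416123891
yaw -21.38753054249721 -21.622649155277095
origin from tray [0.50239896 0.15608619 0.036     ]
[ 48.8   0.6 200.3]
[ 49.6   0.8 227.3]
[ 48.2   1.1 266.3]
[ 49.7   1.1 266.3]
```

Request:
apply_moves(
  commands=[
    {"delta_pos": [0,0.7,30],"rotation": [0,0,0],"hand": 0},
    {"delta_pos": [0,0,30],"rotation": [0,0,0],"hand": 0},
    {"delta_pos": [0,0,30],"rotation": [0,0,0],"hand": 0},
    {"delta_pos": [0,0,20],"rotation": [0,0,0],"hand": 0},
    {"delta_pos": [0,0,0],"rotation": [0,0,0],"hand": 0},
  ],
)

```text
t: 1.87
ee_pos: [0.5413, 0.1428, 0.1873]
tcp_rot: [[-0.933, 0.359, -0.01], [0.359, 0.933, -0.0], [0.01, -0.004, -1.0]]
force: [-0.4, -0.1, -0.3]
gripper_width: 0.0001
```

Request:
apply_moves(
  commands=[
    {"delta_pos": [8,0,0],"rotation": [0,0,0],"hand": 0},
    {"delta_pos": [8,0,0],"rotation": [0,0,0],"hand": 0},
    {"delta_pos": [8,0,0],"rotation": [0,0,0],"hand": 0},
    {"delta_pos": [6,0,0],"rotation": [0,0,0],"hand": 0},
    {"delta_pos": [0,0,0],"rotation": [0,0,0],"hand": 0},
  ],
)

```text
t: 2.28
ee_pos: [0.5161, 0.1538, 0.1938]
tcp_rot: [[-0.933, 0.359, 0.002], [0.359, 0.933, 0.0], [-0.001, 0.001, -1.0]]
force: [0.3, -0.3, 0.4]
gripper_width: 0.0005
```

```bash
python3 - <<'E'
from h import *
c=snap('wrist','w3');d=snap('side','d3')
o=np.hstack([cv2.resize(c['pixels'][60:260,190:320,::-1],(390,600),interpolation=cv2.INTER_CUBIC),cv2.copyMakeBorder(cv2.resize(d['pixels'][110:200,195:262,::-1],(402,540),interpolation=cv2.INTER_CUBIC),0,60,0,0,cv2.BORDER_CONSTANT)])
cv2.imwrite('pics/c3.png',o)
s=observe();print(s['t'],s['ee_pos'],s['tcp_rot'],s['force']);print(s['tcp_rot'].T@(np.array([.5013,.156,.075])-s['ee_pos'])*1000)
E
```

```text
2.3833 [0.51697335 0.15332701 0.19357382] [[-9.33078045e-01  3.59669752e-01  1.74086114e-03]
 [ 3.59670404e-01  9.33079416e-01  6.59066491e-05]
 [-1.60065707e-03  6.87632276e-04 -9.99998483e-01]] [-0.12334467  0.10120369  0.02075857]
[ 15.77564655  -3.22465204 118.54652743]
```

View pics/c3.png

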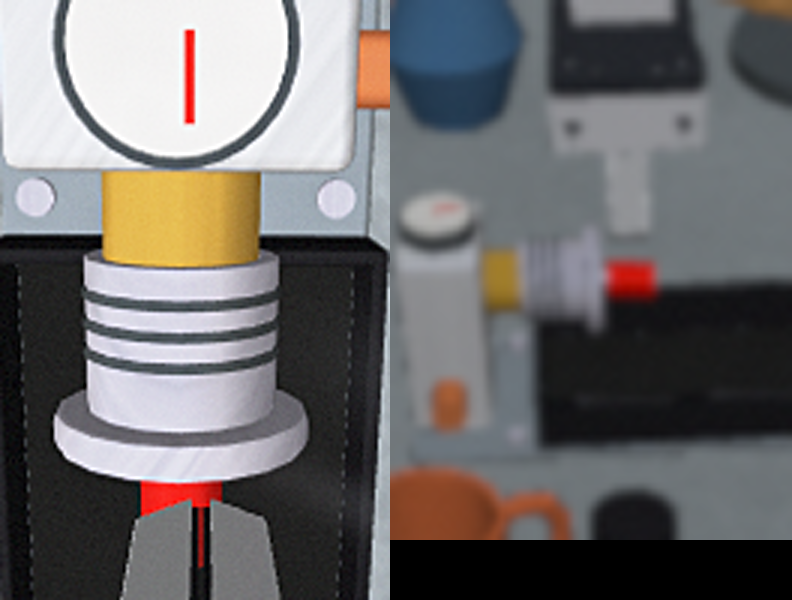

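The fingertips stand just in front of the flange over the red knob. They're about 3 mm to one side and 5 mm high, so I'll correct and then settle.

Request:
apply_moves(
  commands=[
    {"delta_pos": [0,-3,5.5],"rotation": [0,0,0],"hand": 0},
    {"delta_pos": [0,0,0],"rotation": [0,0,0],"hand": 0},
    {"delta_pos": [0,0,0],"rotation": [0,0,0],"hand": 0},
    {"delta_pos": [0,0,0],"rotation": [0,0,0],"hand": 0},
    {"delta_pos": [0,0,0],"rotation": [0,0,0],"hand": 0},
  ],
)

```text
t: 2.8
ee_pos: [0.516, 0.1501, 0.1871]
tcp_rot: [[-0.933, 0.36, -0.0], [0.36, 0.933, 0.0], [0.0, -0.0, -1.0]]
force: [0.4, 0.4, -0.2]
gripper_width: 0.0003
```

```bash
python3 - <<'E'
from h import *
s=observe();print(s['t'],s['ee_pos'],s['force'],s['tcp_rot'].T@(np.array([.5013,.156,.075])-s['ee_pos'])*1000)
E
```

```text
2.8 [0.51598948 0.15014591 0.18709778] [ 0.39091844  0.36587153 -0.16933227] [ 15.7995762    0.17122089 112.09954572]
```

Request:
apply_moves(
  commands=[
    {"delta_pos": [5,0,-1],"rotation": [0,0,0],"hand": 0},
    {"delta_pos": [5,0,0],"rotation": [0,0,0],"hand": 0},
    {"delta_pos": [5,0,0],"rotation": [0,0,0],"hand": 0},
    {"delta_pos": [5,0,0],"rotation": [0,0,0],"hand": 0},
    {"delta_pos": [4,0,0],"rotation": [0,0,0],"hand": 0},
  ],
)

```text
t: 3.22
ee_pos: [0.4947, 0.1584, 0.1885]
tcp_rot: [[-0.933, 0.36, 0.007], [0.36, 0.933, -0.002], [-0.007, 0.001, -1.0]]
force: [9.6, -4.1, -6.5]
gripper_width: 0.0007
```

Request:
apply_moves(
  commands=[
    {"delta_pos": [2,0,0],"rotation": [0,0,0],"hand": 0},
    {"delta_pos": [0,0,0],"rotation": [0,0,0],"hand": 0},
    {"delta_pos": [0,0,0],"rotation": [0,0,0],"hand": 0},
    {"delta_pos": [0,0,0],"rotation": [0,0,0],"hand": 0},
    {"delta_pos": [0,0,0],"rotation": [0,0,0],"hand": 0},
  ],
)

```text
t: 3.63
ee_pos: [0.493, 0.1591, 0.1885]
tcp_rot: [[-0.933, 0.36, 0.006], [0.36, 0.933, -0.001], [-0.006, 0.001, -1.0]]
force: [7.3, -2.8, -7.2]
gripper_width: 0.0005
```

```bash
python3 - <<'E'
from h import *
c=snap('wrist','w4');d=snap('side','d4')
o=np.hstack([cv2.resize(c['pixels'][60:260,190:320,::-1],(390,600),interpolation=cv2.INTER_CUBIC),cv2.copyMakeBorder(cv2.resize(d['pixels'][110:200,195:262,::-1],(402,540),interpolation=cv2.INTER_CUBIC),0,60,0,0,cv2.BORDER_CONSTANT)])
cv2.imwrite('pics/c4.png',o)
s=observe();print(s['t'],s['ee_pos'],s['tcp_rot'].T@s['force']);print(s['tcp_rot'].T@(np.array([.5013,.156,.075])-s['ee_pos'])*1000)
E
```

```text
3.7333 [0.49297604 0.1590969  0.18852712] [-8.68645625  0.75587484  6.25538609]
[-8.16223602e+00  2.20172733e-03  1.13581094e+02]
```

View pics/c4.png

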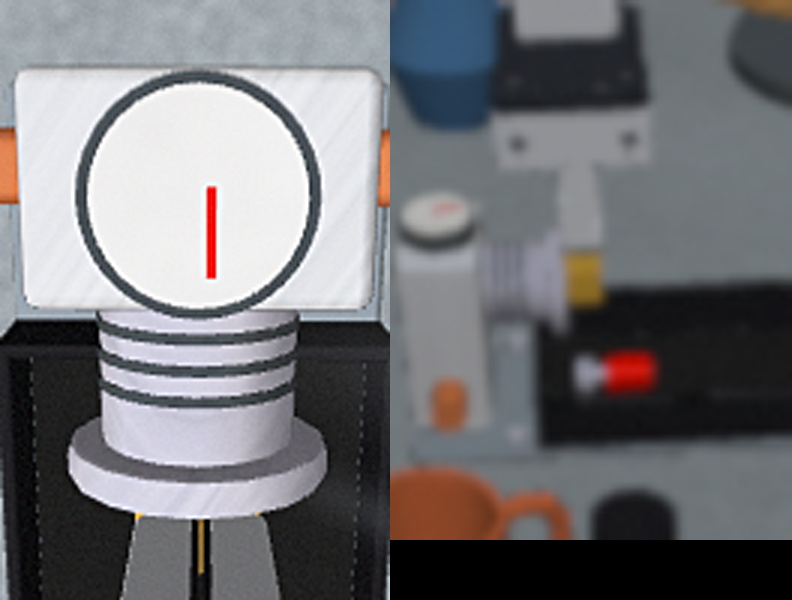

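The plug has dropped and lies in the tray, and the sleeve is about 16 mm back with 8.7 N on it. I'll pull the last few mm to the stop.

Request:
apply_moves(
  commands=[
    {"delta_pos": [2,0,0],"rotation": [0,0,0],"hand": 0},
    {"delta_pos": [2,0,0],"rotation": [0,0,0],"hand": 0},
    {"delta_pos": [0,0,0],"rotation": [0,0,0],"hand": 0},
    {"delta_pos": [0,0,0],"rotation": [0,0,0],"hand": 0},
    {"delta_pos": [0,0,0],"rotation": [0,0,0],"hand": 0},
  ],
)

```text
t: 4.15
ee_pos: [0.4904, 0.16, 0.1887]
tcp_rot: [[-0.933, 0.36, 0.011], [0.36, 0.933, -0.002], [-0.011, 0.001, -1.0]]
force: [12.9, -4.7, -10.0]
gripper_width: -0.0001
```

Force is 13.7 N, above the 9 N spring force at the stop, so the sleeve is on the stop. I'll lift straight off.

Request:
apply_moves(
  commands=[
    {"delta_pos": [0,0,-41],"rotation": [0,0,0],"hand": 0},
    {"delta_pos": [0,0,-41],"rotation": [0,0,0],"hand": 0},
    {"delta_pos": [0,0,-41],"rotation": [0,0,0],"hand": 0},
    {"delta_pos": [0,0,0],"rotation": [0,0,0],"hand": 0},
    {"delta_pos": [0,0,0],"rotation": [0,0,0],"hand": 0},
  ],
)

```text
t: 4.57
ee_pos: [0.4886, 0.1614, 0.3143]
tcp_rot: [[-0.933, 0.36, 0.006], [0.36, 0.933, 0.001], [-0.005, 0.003, -1.0]]
force: [0.5, -0.2, -1.0]
gripper_width: 0.0007
```

```bash
python3 - <<'E'
from h import *
c=snap('scene','s5');d=snap('side','d5')
o=np.hstack([cv2.resize(c['pixels'][120:270,160:340,::-1],None,fx=2.2,fy=2.2,interpolation=cv2.INTER_CUBIC),cv2.resize(d['pixels'][110:260,180:350,::-1],None,fx=2.2,fy=2.2,interpolation=cv2.INTER_CUBIC)])
cv2.imwrite('pics/c5.png',o)
s=observe();print(s['t'],s['ee_pos'],s['force'])
E
```

```text
4.6667 [0.48705144 0.16116888 0.31011355] [ 0.09590565 -0.21256621 -0.74665298]
```

View pics/c5.png

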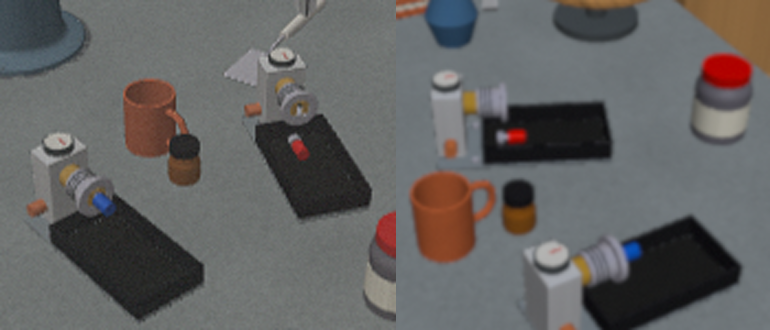

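The sleeve is home: its flange edge is at side pixel u≈230, as at the start. The red plug lies in the tray, and the blue outlet, ink pot, cup and vase are unchanged.

```bash
python3 -c "
from workcell import *
print(hand_in())"
```

```text
the job is handed in; nothing more can be done
None
```

The red plug is out and lying in its tray, and the red sleeve is fully forward again. I handed the job in after about 4.7 s of robot time.

- **Pull:** I hooked the flange from above with the closed fingertips and pulled it back. The plug dropped with the sleeve about 16 mm back. I then pulled to the rear stop, where the tool read about 13.7 N along the pull, above the 9 N the spring gives there.
- **Release:** I lifted the fingers straight up while the sleeve was still back, so it ran home by itself.
- **Last checks:** The flange edge was back at its starting pixel (side camera, u ≈ 230). The blue sleeve, blue plug, ink pot, cup and vase looked undisturbed. The gripper was well clear of everything, with only about 1 N showing on the tool.

No final check failed or disagreed. During the pull the tool also read 7 to 10 N downward, probably friction on the flange, and this was gone after the release.

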